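# Move four sample vials from the tray to the cooling block in reverse order

### The job

Move the four amber vials from the grey cups of the blue tray into the four pockets of the aluminium cooling block, in reverse order: the vial that is leftmost in the tray, as seen from the robot, must end in the rightmost pocket, the second from the left in the second from the right, and so on. Keep the vials upright, set each one down gently on the floor of its pocket without dropping it, and leave the white reagent bottle where it stands.

Things in the scene. Friction and masses are not known exactly. Their poses are not given: they have to be found in the camera images.
- vial_a_mid (a point): slim, tall amber vial: 26 mm diameter up to 68 mm, then a narrow white cap of 19 mm diameter; 92 mm high. It starts upright on the floor of its cup, cup_a. Glass, below 0.15 kg. The point is on its axis, half-way up, 46 mm above its underside; z points up.
- vial_b_mid (a point): squat amber jar: 33 mm diameter, with a wide flat white lid of 34 mm diameter from 52 mm up; 66 mm high. It starts upright on the floor of its cup, cup_b. Glass, below 0.15 kg. The point is on its axis, half-way up, 33 mm above its underside; z points up.
- vial_c_mid (a point): amber dropper bottle: 30 mm diameter up to 54 mm, above it a pointed white nozzle; 84 mm high. It starts upright on the floor of its cup, cup_c. Glass, below 0.15 kg. The point is on its axis, half-way up, 42 mm above its underside; z points up.
- vial_d_mid (a point): amber vial with a thin neck: 28 mm diameter up to 50 mm, 11 mm neck, white mushroom stopper of 24 mm diameter from 64 mm up; 74 mm high. It starts upright on the floor of its cup, cup_d. Glass, below 0.15 kg. The point is on its axis, half-way up, 37 mm above its underside; z points up.
- cup_a: fixed square grey cup in which vial_a stands at the start: 52 mm outside, 46 mm inside, floor 3 mm and rim 11 mm above its underside. Origin: centre of its underside; y points along the row to the left, x across the row, away from the robot. The four equal cups stand in one straight row, 62 mm apart, on a blue tray 4 mm thick (256 mm long, 76 mm wide, its side lips 8 mm high); which cup is where in the row differs from start to start.
- cup_b: fixed square grey cup in which vial_b stands at the start: 52 mm outside, 46 mm inside, floor 3 mm and rim 11 mm above its underside. Origin: centre of its underside; y points along the row to the left, x across the row, away from the robot. The four equal cups stand in one straight row, 62 mm apart, on a blue tray 4 mm thick (256 mm long, 76 mm wide, its side lips 8 mm high); which cup is where in the row differs from start to start.
- cup_c: fixed square grey cup in which vial_c stands at the start: 52 mm outside, 46 mm inside, floor 3 mm and rim 11 mm above its underside. Origin: centre of its underside; y points along the row to the left, x across the row, away from the robot. The four equal cups stand in one straight row, 62 mm apart, on a blue tray 4 mm thick (256 mm long, 76 mm wide, its side lips 8 mm high); which cup is where in the row differs from start to start.
- cup_d: fixed square grey cup in which vial_d stands at the start: 52 mm outside, 46 mm inside, floor 3 mm and rim 11 mm above its underside. Origin: centre of its underside; y points along the row to the left, x across the row, away from the robot. The four equal cups stand in one straight row, 62 mm apart, on a blue tray 4 mm thick (256 mm long, 76 mm wide, its side lips 8 mm high); which cup is where in the row differs from start to start.
- block: fixed aluminium cooling block: 256 mm long (y), 70 wide (x), 16 high; a row of four empty square pockets, 54 by 54 mm, 8 mm deep, floors 8 mm above its underside. Origin: centre of its underside; x points away from the robot, y to the left along the row; pocket centres, left to right: y = +93, +31, -31, -93 mm, x = 0. It stands left or right of the tray, each turned up to 0.35 rad.
- bottle_mid (a point): white plastic reagent bottle with a red cap, a bystander: 60 mm diameter, 106 mm high, standing beyond the two rows. The point is on its axis, half-way up (53 mm).

How it is judged:
By the outcome, as a careful person would: the job done as asked, in the order asked, and still so for the second after the job is handed in, with the robot touching nothing.
It also fails if it takes over 117 s, if anything falls off the work surface, if the arm or the gripper's body presses on something with over 40 N, if the wrist force passes 120 N, or if a joint passes its speed limit or range.

### The arm

A 7-joint arm with a two-finger parallel gripper is mounted at the origin on the work surface. World frame = base frame: x ahead of the robot, y to its left, z up, the work surface at z = 0. Lengths are in m, angles in rad, forces in N, time in s.
With the tool pointing down it reaches from about 0.425 to 0.875 m from the base axis. Payload 4.7 kg.
Tool frame: the origin (TCP) lies midway between the tips of the shut fingers; the grasp point (between the pads) lies 19 mm behind it; z points along the fingers, y is the direction in which the jaws open and shut (so a half turn about z gives the same grasp; the last joint's range is limited). The gripper opens to 87 mm and grips with 3 to 60 N. Pads are 19 mm wide; open, the fingers measure 117 mm over their backs; the gripper's body (75 mm by 190 mm) begins 51 mm behind the grasp point.
Start: joints at [0.014, 0.321, -0.07, 1.45, 0.023, 1.371, -0.057], TCP at [0.65, -0, 0.223] pointing down, gripper open.
Joint ranges: [-2.86, 2.86], [-0.3, 2.09], [-1.38, 1.24], [0.06, 2.45], [-1.56, 4.7], [0.09, 2.05], [-2.69, 2.69]. Speed limits (rad/s): [2.57, 2.57, 3.14, 3.14, 3.14, 3.14, 3.14].

### API

Orientations are given as a rotation vector (axis times angle).
In Python, from bench import get_state, eyes, job gives the robot as it stands. The module is installed in compiled form; this text tells all that it offers.
- The arm moves only by the shell command python3 -m jog 'ROWS' [FORCE]. ROWS is JSON, a list that holds one entry, the list of rows, each a list of 5 numbers: the opening, from 0 (shut) to 1 (fully open), then the shift along the tool's x, y, z in units of 40 mm (1.0 is 40 mm), then the turn about the tool's z in units of 5 degrees (1.0 is 5 degrees). In form: [[[jaw, dx, dy, dz, turn], ...]]. A call has 1 to 10 rows; each row shifts and turns the commanded pose from where the row before left it, along the tool's axes as they then stand; what a row does not reach is not made up. A row lasts 1/8 s, in which the tool goes at most 62.5 mm and 10.7 degrees, less where a joint would pass 70% of its speed; a pose out of reach is approached as far as the arm can. A call is refused whole if a number of a shift passes 1 or a number of a turn 1, either way. A call with a gripper value outside its range is refused whole. The fingers move at their own pace and stop on an object; FORCE is the grip in N (left out, the last holds). Time passes only in rows, so rows that do not move let the fingers close. It gives the time, the measured TCP pose, the force and the opening at its end, in the units of the state.
- get_state(): the state, without advancing time (a new reading comes with each control period).
- eyes.get_image(name): name is "scene" or "side" or "wrist"; returns (picture, depth): 400x640x3 uint8, red, green, blue; 400x640 float32, m along the optical axis (not along the pixel's ray), 0 where there is no reading.
- eyes.camera_params(name): a dict with "camera_matrix" (3x3 intrinsics, pixels), "pose" (4x4, takes a point from camera to world coordinates); the wrist camera has in their place "mount" (4x4, takes a point from camera to tool coordinates, whose origin is the TCP and whose axes are the flange's). Camera axes: x right, y down, z forward; pixel columns grow to the right and rows downward; lengths in m; the calibration is good to about 2 mm. The wrist camera is an equidistant fisheye: a pixel r from the principal point sees the ray r / f radians off the axis. A picture is of the moment at which its call begins: read the wrist's pose just before it. camera_params takes no time and is no camera call.
- job.close_job(): hands the job in, once; it reports no verdict.
The state is a dict: "time": time; "joint_positions": joint angles; "qd": joint speeds; "joint_torque": joint torques, N m; "position": TCP position; "tool_rot": TCP orientation; "ft_force": force on the tool from outside, world axes, zero at the start; "torque": the same for the moment, N m; "grip_width": opening from 0.0 (shut) to 1.0 (fully open).
Only numpy, scipy, OpenCV 4.12 (cv2) and the standard library are available. Lean on these libraries where they do the work, as an engineer would, in place of code of your own. Each camera call takes 0.05 s, during which the arm holds its last target. There are 200 camera calls.

## Working session

There is one attempt and no reset: what is moved stays moved. The work goes in short steps, Python scripts to look and compute and a shell command to move; the robot and the scene stay as the last step left them, time stands still between calls to the robot, and variables do not carry over. Pictures are saved under pics/ and viewed, about 12 in all and at most 16, crops included, and the job is handed in when it is done.

```bash
mkdir -p pics && python3 - <<'E'
from bench import get_state, eyes
import cv2, numpy as np
s=get_state(); print({k:np.round(v,3).tolist() for k,v in s.items()})
for n in ["scene","side"]:
    p,d=eyes.get_image(n); cv2.imwrite(f"pics/{n}0.png",p[:,:,::-1]); np.savez(f"{n}0.npz",p=p,d=d)
    c=eyes.camera_params(n); print(n,np.round(c["camera_matrix"],1).tolist(),np.round(c["pose"],3).tolist())
c=eyes.camera_params("wrist");print({k:np.round(v,4).tolist() if not isinstance(v,str) else v for k,v in c.items()})
E
```

```text
{'time': 0.0, 'joint_positions': [0.014, 0.322, -0.07, 1.452, 0.023, 1.371, -0.057], 'qd': [-0.001, 0.0, -0.001, -0.001, -0.001, -0.002, 0.001], 'joint_torque': [-0.0, -49.128, -0.404, -31.253, -0.064, 0.044, 0.0], 'position': [0.649, -0.0, 0.221], 'tool_rot': [-2.221, -2.221, 0.002], 'ft_force': [0.139, 0.45, -0.319], 'torque': [0.003, 0.035, -0.003], 'grip_width': 1.005}
scene [[365.5, 0.0, 326.1], [0.0, 365.5, 204.7], [0.0, 0.0, 1.0]] [[0.535, 0.669, -0.516, 1.081], [0.845, -0.417, 0.335, -0.288], [0.009, -0.615, -0.788, 0.747], [0.0, 0.0, 0.0, 1.0]]
side [[417.5, 0.0, 318.6], [0.0, 417.5, 201.5], [0.0, 0.0, 1.0]] [[0.86, -0.247, 0.446, 0.265], [-0.51, -0.437, 0.741, -0.575], [0.012, -0.865, -0.502, 0.462], [0.0, 0.0, 0.0, 1.0]]
{'camera_matrix': [[309.7069, 0.0, 317.6751], [0.0, 309.7069, 201.547], [0.0, 0.0, 1.0]], 'mount': [[0.0002, -0.9548, -0.2971, 0.082], [1.0, 0.0002, 0.0001, 0.0001], [-0.0001, -0.2971, 0.9548, -0.1619], [0.0, 0.0, 0.0, 1.0]]}
```

View pics/scene0.png

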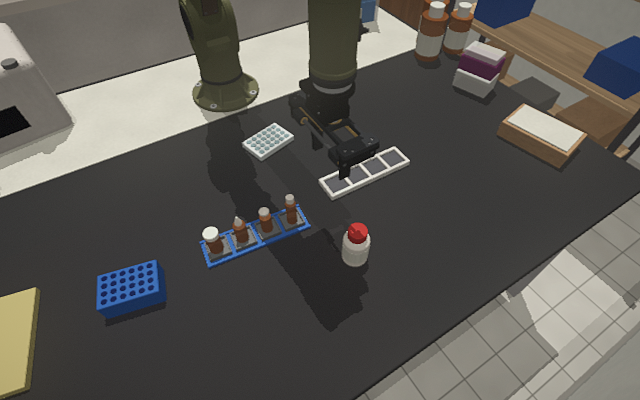

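View pics/side0.png

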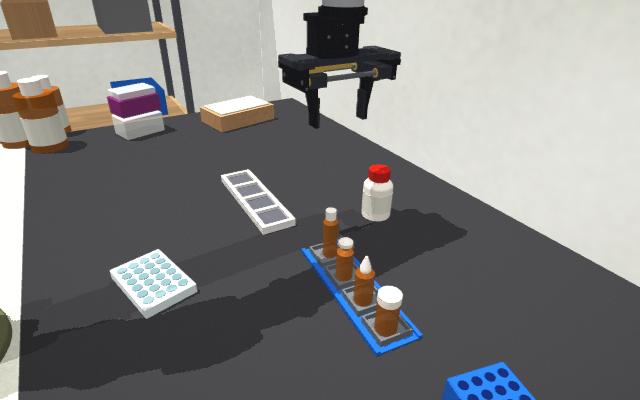

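The scene view shows the tray at about (255,235), with a, d, c, b from left to right as the robot sees it. That is image right to left: (290,208), (264,218), (239,230), (212,240). The block is at (365,172), free of the bottle at (355,245). So the order is a→pocket −93, d→−31, c→+31, b→+93.

```bash
cat > h.py <<'E'
import numpy as np, cv2
from bench import get_state, eyes
from scipy.spatial.transform import Rotation as R
def cloud(n,p,d):
    c=eyes.camera_params(n);K=c["camera_matrix"];T=np.array(c["pose"])
    v,u=np.mgrid[:400,:640]; X=np.stack([(u-K[0][2])/K[0][0]*d,(v-K[1][2])/K[1][1]*d,d],-1)
    return X@T[:3,:3].T+T[:3,3]
def rect(P):
    (c,s,a)=cv2.minAreaRect((P[:,:2]*1000).astype(np.float32)); b=cv2.boxPoints((c,s,a))
    e=[b[1]-b[0],b[2]-b[1]]; e=max(e,key=np.linalg.norm); e=e*np.sign(e[1]) 
    return np.round(c,1),np.round(s,1),round(float(np.arctan2(-e[0],e[1])),4)  # yaw: y axis along row
E
python3 - <<'E'
from h import *
for n in ["scene","side"]:
    z=np.load(n+"0.npz");p,d=z["p"],z["d"];W=cloud(n,p,d);h=cv2.cvtColor(p,cv2.COLOR_RGB2HSV)
    H,S,V=[h[...,i].astype(int) for i in range(3)]; ok=(d>0)&(W[...,0]>.3)&(W[...,0]<.9)&(abs(W[...,1])<.5)
    for nm,m in [("blue",(H>95)&(H<125)&(S>120)&(V>80)&(W[...,2]<.025)),("white",(S<40)&(V>150)&(W[...,2]<.03)),("amber",(H<14)&(S>120)&(W[...,2]<.12)&(W[...,2]>.01)),("red",((H<4)|(H>174))&(S>180)&(W[...,2]>.07))]:
        k,l,st,_=cv2.connectedComponentsWithStats((m&ok).astype(np.uint8))
        for i in range(1,k):
            if st[i,4]>40:
                P=W[l==i]; print(n,nm,st[i].tolist(),*rect(P),"med",np.round(np.median(P,0),3),"zmax",np.percentile(P[:,2],95).round(3))
E
```

```text
scene blue [199, 204, 112, 64, 994] [ 578.4 -164.3] [257.5  85.1] -0.0967 med [ 0.603 -0.168  0.005] zmax 0.01
scene blue [111, 268, 55, 48, 346] [ 612.7 -430.5] [ 58.7 126. ] 0.3853 med [ 0.619 -0.438  0.015] zmax 0.024
scene white [247, 131, 47, 26, 395] [317.2  11.5] [ 61.  129.6] 0.2267 med [ 0.325 -0.     0.018] zmax 0.021
scene white [319, 146, 91, 51, 652] [550.6 182.8] [263.1  84.6] -0.024 med [0.57  0.179 0.016] zmax 0.019
scene amber [285, 202, 12, 22, 166] [599.  -73.7] [24. 16.] -0.4077 med [ 0.603 -0.076  0.049] zmax 0.079
scene amber [259, 213, 13, 19, 163] [ 586.6 -135.7] [25.  18.4] -0.2666 med [ 0.593 -0.138  0.044] zmax 0.061
scene amber [233, 220, 15, 22, 199] [ 578.9 -196.4] [26.9 24.4] -0.1701 med [ 0.587 -0.198  0.047] zmax 0.066
scene amber [348, 222, 20, 22, 349] [755.2   4.6] [41.8 41.5] -0.0138 med [0.758 0.001 0.106] zmax 0.108
scene amber [206, 237, 17, 17, 155] [ 569.6 -267.2] [45.1 21.3] -0.8266 med [ 0.583 -0.261  0.034] zmax 0.054
scene red [348, 225, 20, 19, 136] [759.2  -1.9] [39.6 27.1] -1.043 med [ 0.761 -0.005  0.105] zmax 0.107
side blue [301, 24
[... 572 characters left out ...]
 [50.5 31. ] -0.1045 med [ 0.56  -0.198  0.013] zmax 0.015
side white [362, 312, 27, 29, 115] [ 555.5 -255.5] [52.6 20.5] -0.151 med [ 0.553 -0.246  0.013] zmax 0.015
side amber [368, 165, 22, 18, 341] [751.2   1.6] [40.9 40.8] -0.5048 med [ 0.746 -0.006  0.103] zmax 0.106
side amber [323, 220, 31, 60, 563] [ 584.  -107.9] [84.3 25.6] -0.1781 med [ 0.581 -0.13   0.042] zmax 0.075
side amber [354, 268, 21, 37, 372] [ 568.5 -200.5] [19.8 29.5] 0.4846 med [ 0.565 -0.206  0.04 ] zmax 0.063
side amber [375, 303, 24, 32, 328] [ 561.  -267.4] [14.9 32.1] 0.736 med [ 0.555 -0.269  0.038] zmax 0.056
side red [369, 165, 22, 18, 329] [751.5   1.4] [40.9 41.4] 1.066 med [ 0.746 -0.006  0.103] zmax 0.106
```

```bash
cat >> h.py <<'E'
def wrist(tag):
    s=get_state(); p,d=eyes.get_image("wrist"); cv2.imwrite(f"pics/{tag}.png",p[:,:,::-1])
    np.savez(tag+".npz",p=p,d=d,pos=s["position"],rot=s["tool_rot"]); return p,d,s
def cast(uv,z,pos,rot):
    c=eyes.camera_params("wrist");K=np.array(c["camera_matrix"]);M=np.array(c["mount"])
    q=(np.atleast_2d(uv).astype(float)-K[:2,2])/K[0,0]; th=np.linalg.norm(q,axis=1)
    r=np.c_[q/th[:,None]*np.sin(th)[:,None],np.cos(th)]
    A=R.from_rotvec(rot).as_matrix(); o=A@M[:3,3]+pos; r=r@(A@M[:3,:3]).T
    return o+r*((z-o[2])/r[:,2])[:,None]
def shift(dx,dy,dz=0):
    A=R.from_rotvec(get_state()["tool_rot"]).as_matrix(); return np.round(A.T@[dx,dy,dz]/.04,2)
E
python3 -m jog '[[[1,-0.9,-0.4,0,0],[1,-0.9,-0.4,0,0],[1,-0.9,-0.4,0,0],[1,-0.9,-0.4,0,0],[1,-0.4,-0.2,0,1],[1,0,0,0,0],[1,0,0,0,0],[1,0,0,0,0]]]' 20
python3 -c "
from h import *
p,d,s=wrist('w1');print(s['time'],np.round(s['position'],4),np.round(s['tool_rot'],3),np.round(s['ft_force'],2))"
```

```text
time: 1.1
position: [0.5786, -0.1583, 0.2224]
tool_rot: [-2.312, -2.126, -0.001]
ft_force: [0.9, -0.3, -0.1]
grip_width: 0.996
1.1 [ 0.5786 -0.1583  0.2224] [-2.312e+00 -2.126e+00 -1.000e-03] [ 0.9  -0.31 -0.06]
```

View pics/w1.png

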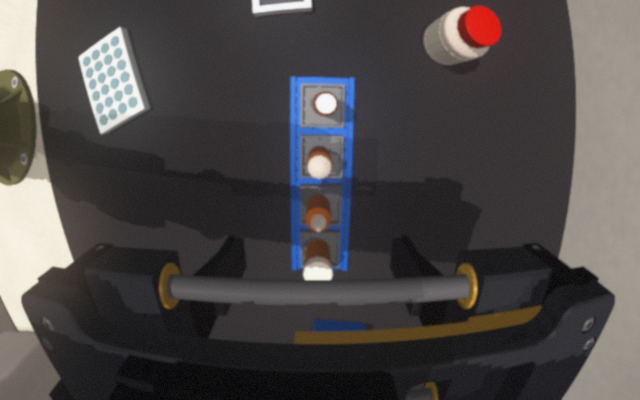

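The wrist view shows the tray row running almost straight up the image. Cap tops are at a (326,103), d (319,163), c nozzle tip (~318,222) and b (318,270, partly hidden by the gripper). The block's near end is at the top edge, around (282,5).

```bash
python3 - <<'E'
from h import *
z=np.load('w1.npz');p=z["p"];f=lambda uv,h:cast(uv,h,z["pos"],z["rot"])
h=cv2.cvtColor(p,cv2.COLOR_RGB2HSV).astype(int);H,S,V=h[...,0],h[...,1],h[...,2]
m=(S<60)&(V>170);m[:,:300]=0;m[:,340:]=0;m[:85]=0;m[290:]=0
k,l,st,c=cv2.connectedComponentsWithStats(m.astype(np.uint8))
for i in range(1,k):
    if st[i,4]>20: print("white",st[i],c[i].round(1))
b=(H>95)&(H<125)&(S>140)&(V>80);b[290:]=0
ys,xs=np.nonzero(b);print("tray",rect(f(np.c_[xs,ys],.006)))
for n,uv,hh in [("a",(326,103),.099),("d",(319,163),.081),("c",(318,222),.091),("b",(318,270),.073)]:
    print(n,f(uv,hh)[0].round(4))
print("cup centres",f([(323.5,105.5),(322.5,158)],.015).round(4))
E
```

```text
white [315  93  22  21 354] [325.5 103. ]
white [308 156  23  23 416] [318.8 166.7]
white [303 263  30  17 425] [317.2 271.8]
tray (array([ 581.8, -166.1]), array([258. ,  77.9]), -0.0974)
a [ 0.5935 -0.0724  0.099 ]
d [ 0.5823 -0.1307  0.081 ]
c [ 0.5764 -0.1891  0.091 ]
b [ 0.5709 -0.2552  0.073 ]
cup centres [[ 0.5926 -0.0739  0.015 ]
 [ 0.5863 -0.1367  0.015 ]]
```

```bash
python3 -m jog '[[[1,0.75,0.05,0,0],[1,0.75,0.1,0,0],[1,0.67,0.04,0.3,0],[1,0,0,0.7,0],[1,0,0,0.7,0],[1,0,0,0.7,0],[1,0,0,0.7,0],[1,0,0,0.4,0],[1,0,0,0,0],[1,0,0,0,0]]]' 20
python3 -c "
from h import *
print(shift(*(np.array([.5930,-.0724,.042])-get_state()['position'])))
p,d=eyes.get_image('side');cv2.imwrite('pics/s1.png',p[100:360,200:500,::-1].repeat(2,0).repeat(2,1))"
```

```text
time: 2.4
position: [0.5941, -0.0742, 0.0837]
tool_rot: [2.315, 2.122, 0.002]
ft_force: [0.4, 0.1, 0.9]
grip_width: 0.999
[ 0.04 -0.03  1.04]
```

View pics/s1.png

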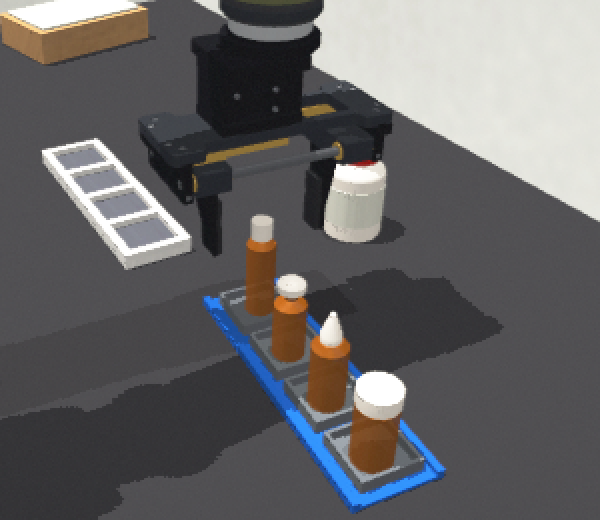

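The jaws straddle vial a (crop 262,260) and the bottle is well clear. Descending and gripping.

```bash
python3 -m jog '[[[1,0.04,0,0.5,0],[1,0,0,0.4,0],[1,0,0,0.14,0],[1,0,0,0,0],[0,0,0,0,0],[0,0,0,0,0],[0,0,0,0,0],[0,0,0,0,0],[0,0,0,0,0],[0,0,0,0,0]]]' 15
python3 -m jog '[[[0,0,0,-0.1,0],[0,0,0,-0.4,0],[0,0,0,-0.8,0],[0,0,0,-0.8,0],[0,0,0,-0.6,0],[0,0.5,0,0,0],[0,0.9,0,0,0],[0,0.9,0,0,0],[0,0,0,0,0],[0,0,0,0,0]]]'
python3 -c "
from h import *
p,d,s=wrist('w2');print(s['time'],np.round(s['position'],4))"
```

```text
time: 3.7
position: [0.5933, -0.0726, 0.041]
tool_rot: [2.316, 2.122, -0.0]
ft_force: [-0.3, 0.0, 0.1]
grip_width: 0.403
time: 4.95
position: [0.6007, 0.0195, 0.1482]
tool_rot: [-2.315, -2.123, 0.002]
ft_force: [-0.1, -0.4, 0.4]
grip_width: 0.292
4.95 [0.6007 0.0195 0.1482]
```

View pics/w2.png

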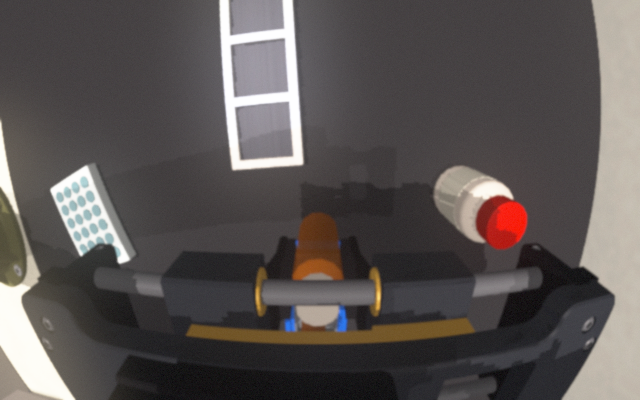

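Vial a is held and upright (opening 0.292, about 25 mm). The block's near end is in view, with corners at about (233,169) and (303,164). Next I'll locate the pockets and the vial's underside.

```bash
cat >> h.py <<'E'
def block(tag):
    z=np.load(tag+'.npz');p=z["p"];h=cv2.cvtColor(p,cv2.COLOR_RGB2HSV).astype(int)
    m=((h[...,1]<50)&(h[...,2]>165)).astype(np.uint8)
    cs,hi=cv2.findContours(m,cv2.RETR_CCOMP,cv2.CHAIN_APPROX_NONE)
    for c,q in zip(cs,hi[0]):
        if cv2.contourArea(c)>1500:
            P=cast(c[:,0],.016,z["pos"],z["rot"]); print("hole" if q[3]>=0 else "outer",cv2.boundingRect(c),*rect(P))
def heldbottom(n="side"):
    p,d=eyes.get_image(n);W=cloud(n,p,d);h=cv2.cvtColor(p,cv2.COLOR_RGB2HSV).astype(int);pos=get_state()["position"]
    m=(h[...,0]<16)&(h[...,1]>120)&(d>0)&(np.hypot(W[...,0]-pos[0],W[...,1]-pos[1])<.035)
    q=W[m][:,2];print(n,"n",m.sum(),"z pct",np.percentile(q,[1,3,50,99]).round(4),"xy",np.median(W[m][:,:2],0).round(4),"tcp",np.round(pos,4))
E
python3 -c "
from h import *
block('w2');heldbottom('side');heldbottom('scene')"
```

```text
outer (0, 250, 75, 150) [-183.7 -414.4] [993.4 251.7] -0.828
outer (436, 167, 77, 75) [765.4  -1.9] [71.2 94. ] 0.9655
outer (50, 166, 80, 98) [304.1   6.6] [ 89.3 129.3] 0.2454
outer (563, 0, 77, 400) [1278.8 -391.5] [ 392.  1417.8] 0.5109
outer (219, 0, 84, 170) [555.4 135.7] [173.2  72.2] -0.0238
hole (235, 102, 59, 59) [554.2  84.7] [53.3 53.7] 1.5469
hole (230, 38, 58, 60) [555.4 146.8] [53.2 52.6] -0.021
side n 491 z pct [0.1121 0.1129 0.1477 0.1844] xy [0.5947 0.009 ] tcp [0.601  0.018  0.1485]
scene n 101 z pct [0.1134 0.1146 0.133  0.1744] xy [0.6065 0.0092] tcp [0.6011 0.0178 0.1486]
```

```bash
python3 -m jog '[[[0,0.5,-0.4,0,0],[0,0.6,-0.5,0,0],[0,0.46,-0.41,0.3,0],[0,0,0,0.6,0],[0,0,0,0.6,0],[0,0,0,0.5,0],[0,0,0,0.3,0],[0,0,0,0.1,0],[0,0,0,0,0],[0,0,0,0,0]]]'
python3 -c "
from h import *
print(shift(*(np.array([.554,.085,.0435])-get_state()['position'])));heldbottom('side')"
```

```text
time: 6.35
position: [0.5552, 0.0858, 0.0538]
tool_rot: [2.316, 2.122, 0.002]
ft_force: [1.3, -0.4, -0.2]
grip_width: 0.291
[-0.02 -0.03  0.26]
side n 396 z pct [0.0183 0.0194 0.0555 0.0904] xy [0.5499 0.0761] tcp [0.5552 0.0858 0.0538]
```

```bash
python3 -m jog '[[[0,0,0,0.08,0],[0,0,0,0.06,0],[0,0,0,0.04,0],[0,0,0,0.03,0],[0,0,0,0.02,0],[0,0,0,0,0],[0,0,0,0,0]]]'; python3 -c "
from h import *
heldbottom()"
```

```text
time: 7.28
position: [0.5546, 0.0858, 0.0451]
tool_rot: [2.316, 2.122, 0.0]
ft_force: [-2.6, -0.6, 8.4]
grip_width: 0.289
side n 391 z pct [0.0089 0.0113 0.0466 0.0806] xy [0.5492 0.0763] tcp [0.5546 0.0858 0.0451]
```

Contact at 8 N, so vial a is on the floor. Releasing, then going to vial d.

```bash
python3 -m jog '[[[0.65,0,0,-0.01,0],[0.65,0,0,0,0],[0.65,0,0,0,0],[0.65,0,0,0,0],[0.65,0,0,0,0],[0.65,0,0,-0.4,0],[0.65,0,0,-0.8,0],[0.65,0,0,-0.8,0],[0.65,0,0,-0.3,0],[0.65,0,0,0,0]]]'
python3 -c "
from h import *
s=get_state();print(shift(*(np.array([.583,-.1335,.026])-s['position'])))
p,d=eyes.get_image('side');cv2.imwrite('pics/s2.png',p[100:360,200:500,::-1].repeat(2,0).repeat(2,1))"
```

```text
time: 8.57
position: [0.5551, 0.0859, 0.1372]
tool_rot: [2.315, 2.122, 0.003]
ft_force: [0.1, -0.3, 0.3]
grip_width: 0.65
[-5.4   1.17  2.78]
```

View pics/s2.png

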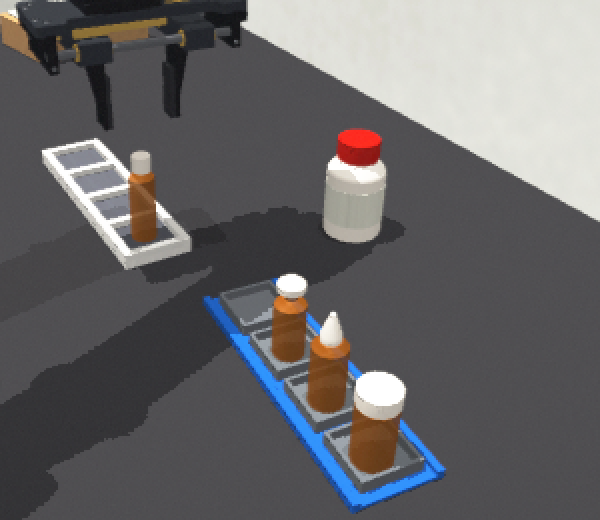

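Vial a stands upright in the rightmost pocket (crop 143,200). Moving above d and descending partway.

```bash
python3 -m jog '[[[0.75,-0.5,0.1,0,0],[0.75,-0.9,0.2,0,0],[0.75,-0.9,0.2,0,0],[0.75,-0.9,0.2,0,0],[0.75,-0.9,0.2,0,0],[0.75,-0.8,0.17,0,0],[0.75,-0.5,0.1,0,0],[0.75,0,0,0.6,0],[0.75,0,0,0,0],[0.75,0,0,0,0]]]'
python3 -c "
from h import *
p,d,s=wrist('w3');print(shift(*(np.array([.583,-.1335,.026])-s['position'])))"
```

```text
time: 9.88
position: [0.5824, -0.1326, 0.1122]
tool_rot: [-2.314, -2.124, -0.0]
ft_force: [0.2, 0.2, 0.4]
grip_width: 0.745
[-0.02  0.01  2.16]
```

View pics/w3.png

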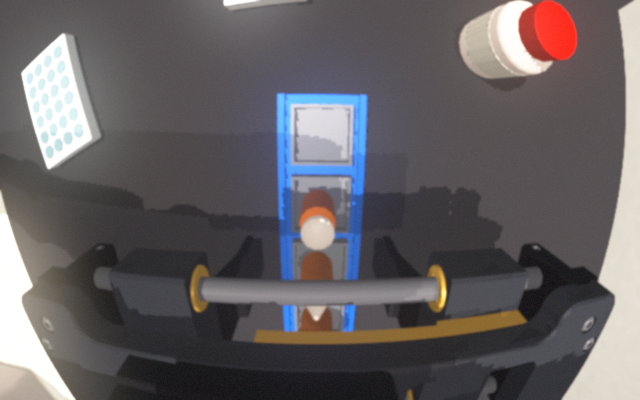

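Vial d's stopper is centred between the fingers at (318,232), and c's nozzle tip is just below the bar at about (317,318).

```bash
python3 -c "
from h import *
z=np.load('w3.npz');print(cast([(318,232)],.080,z['pos'],z['rot']),cast([(317,318)],.091,z['pos'],z['rot']))"
```

```text
[[ 0.58274118 -0.13265214  0.08      ]] [[ 0.57643157 -0.1976585   0.091     ]]
```

```bash
python3 -m jog '[[[0.75,0,0,0.6,0],[0.75,0,0,0.7,0],[0.75,0,0,0.5,0],[0.75,0,0,0.3,0],[0.75,0,0,0.06,0],[0.75,0,0,0,0],[0,0,0,0,0],[0,0,0,0,0],[0,0,0,0,0],[0,0,0,0,0]]]' 15
python3 -m jog '[[[0,0,0,0,0],[0,0,0,0,0],[0,0,0,0,0],[0,0,0,-0.1,0],[0,0,0,-0.4,0],[0,0,0,-0.8,0],[0,0,0,-0.8,0],[0,0,0,-0.6,0],[0,0,0,0,0],[0,0,0,0,0]]]'
python3 -c "
from h import *
heldbottom();print(shift(*(np.array([.5552,.147,.1])-get_state()['position'])))"
```

```text
time: 11.18
position: [0.5824, -0.1335, 0.0259]
tool_rot: [2.316, 2.122, 0.0]
ft_force: [0.6, -0.1, -0.4]
grip_width: 0.376
time: 12.42
position: [0.5818, -0.1334, 0.1332]
tool_rot: [-2.316, -2.122, 0.001]
ft_force: [0.3, -0.1, -0.9]
grip_width: 0.313
side n 562 z pct [0.115  0.1161 0.1458 0.1724] xy [ 0.5753 -0.1453] tcp [ 0.5815 -0.1333  0.1327]
[ 6.92 -1.26  0.82]
```

```bash
python3 -m jog '[[[0,0.4,-0.1,-0.4,0],[0,0.8,-0.15,-0.1,0],[0,0.9,-0.15,0,0],[0,0.9,-0.15,0,0],[0,0.9,-0.15,0,0],[0,0.9,-0.15,0,0],[0,0.9,-0.15,0,0],[0,0.8,-0.16,0,0],[0,0.42,-0.1,0,0],[0,0,0,0,0]]]'
python3 -m jog '[[[0,0,0,0,0],[0,0,0,0.3,0],[0,0,0,0.7,0],[0,0,0,0.7,0],[0,0,0,0.6,0],[0,0,0,0.4,0],[0,0,0,0.2,0],[0,0,0,0,0],[0,0,0,0,0]]]'
python3 -c "
from h import *
heldbottom();print(shift(*(np.array([.5552,.147,.027])-get_state()['position'])))"
```

```text
time: 13.72
position: [0.5557, 0.1483, 0.154]
tool_rot: [-2.313, -2.126, -0.0]
ft_force: [-0.2, -1.1, -1.3]
grip_width: 0.316
time: 14.85
position: [0.5571, 0.1468, 0.0387]
tool_rot: [2.316, 2.122, 0.003]
ft_force: [0.2, 0.6, 0.1]
grip_width: 0.312
side n 256 z pct [0.0205 0.0216 0.0526 0.0773] xy [0.5497 0.1346] tcp [0.557  0.1468 0.0387]
[-0.   -0.05  0.29]
```

```bash
python3 -m jog '[[[0,0,-0.04,0.09,0],[0,0,0,0.07,0],[0,0,0,0.04,0],[0,0,0,0.03,0],[0,0,0,0.02,0],[0,0,0,0,0],[0,0,0,0,0]]]'; python3 -c "
from h import *
heldbottom();print(get_state()['ft_force'])"
```

```text
time: 15.78
position: [0.5547, 0.1468, 0.0278]
tool_rot: [2.316, 2.122, 0.0]
ft_force: [-0.5, -0.5, -0.7]
grip_width: 0.316
side n 275 z pct [0.01   0.0113 0.0414 0.0668] xy [0.5478 0.1346] tcp [0.5548 0.1468 0.0278]
[-0.34100415  0.66448381 -0.37407022]
```

No contact yet. Lowering in fine steps.

```bash
python3 -m jog '[[[0,0,0,0.02,0],[0,0,0,0.02,0],[0,0,0,0,0]]]'
```

```text
time: 16.2
position: [0.5548, 0.1468, 0.0268]
tool_rot: [2.316, 2.122, 0.0]
ft_force: [-2.4, -0.7, 5.1]
grip_width: 0.313
```

```bash
python3 -m jog '[[[0.75,0,0,-0.01,0],[0.75,0,0,0,0],[0.75,0,0,0,0],[0.75,0,0,0,0],[0.75,0,0,0,0],[0.75,0,0,-0.4,0],[0.75,0,0,-0.8,0],[0.75,0,0,-0.9,0],[0.75,0,0,-0.8,0],[0.75,0,0,-0.2,0]]]'
python3 -m jog '[[[0.75,-0.5,0,0,0],[0.75,-0.9,0.1,0,0],[0.75,-0.9,0.15,0,0],[0.75,-0.9,0.15,0,0],[0.75,-0.9,0.15,0,0],[0.75,-0.9,0.15,0,0],[0.75,-0.9,0.15,0,0],[0.75,-0.9,0.15,0,0],[0.75,-0.9,0.15,0,0],[0.75,0,0,0,0]]]'
python3 -c "
from h import *
s=get_state();print(s['position'],shift(*(np.array([.577,-.197,.026])-s['position'])))
p,d=eyes.get_image('side');cv2.imwrite('pics/s3.png',p[100:360,200:500,::-1].repeat(2,0).repeat(2,1))"
```

```text
time: 17.45
position: [0.5564, 0.1474, 0.1543]
tool_rot: [2.314, 2.121, 0.008]
ft_force: [0.6, 0.1, -0.6]
grip_width: 0.75
time: 18.7
position: [0.571, -0.1699, 0.1487]
tool_rot: [-2.324, -2.113, 0.006]
ft_force: [-0.9, 0.5, -0.1]
grip_width: 0.751
[ 0.57099932 -0.1699417   0.14868005] [-0.65  0.22  3.07]
```

View pics/s3.png

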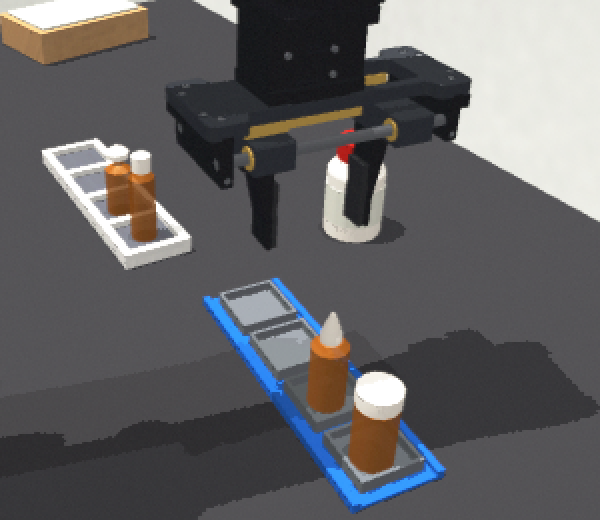

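Vials a and d stand upright in the two rightmost pockets, and c and b are still in the tray.

```bash
python3 -m jog '[[[0.75,-0.4,0.15,0.4,0],[0.75,0,0,0.4,0],[0.75,0,0,0,0],[0.75,0,0,0,0]]]'
python3 -c "
from h import *
p,d,s=wrist('w4');print(shift(*(np.array([.577,-.197,.026])-s['position'])))"
```

```text
time: 19.25
position: [0.5783, -0.1797, 0.1183]
tool_rot: [-2.315, -2.123, -0.0]
ft_force: [0.1, 0.4, 0.0]
grip_width: 0.749
[-0.43  0.    2.31]
```

View pics/w4.png

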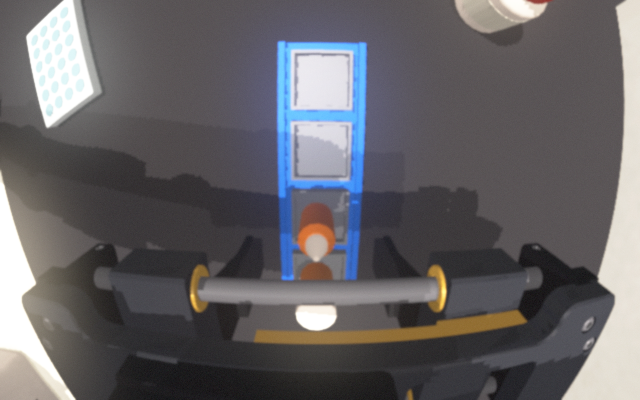

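Vial c's nozzle tip is at (316,257) and its shoulder is an orange ring centred at about (316,240). b's lid is centred at about (317,312).

```bash
python3 -c "
from h import *
z=np.load('w4.npz')
for uv,h in [((316,259),.091),((316,241),.061),((317,312),.073)]: print(cast([uv],h,z['pos'],z['rot']).round(4))"
```

```text
[[ 0.5757 -0.1978  0.091 ]]
[[ 0.5755 -0.1978  0.061 ]]
[[ 0.5711 -0.2576  0.073 ]]
```

```bash
python3 -m jog '[[[0.75,-0.45,-0.03,0,0],[0.75,0,0,0.6,0],[0.75,0,0,0.7,0],[0.75,0,0,0.6,0],[0.75,0,0,0.3,0],[0.75,0,0,0.11,0],[0.75,0,0,0,0],[0,0,0,0,0],[0,0,0,0,0],[0,0,0,0,0]]]' 15
python3 -m jog '[[[0,0,0,0,0],[0,0,0,0,0],[0,0,0,0,0],[0,0,0,0,0],[0,0,0,-0.1,0],[0,0,0,-0.5,0],[0,0,0,-0.9,0],[0,0,0,-0.9,0],[0,0,0,-0.8,0],[0,0,0,0,0]]]'
python3 -m jog '[[[0,0,0,0,0]]]'
python3 -c "
from h import *
heldbottom();print(shift(*(np.array([.5565,.209,.1])-get_state()['position'])))"
```

```text
time: 20.55
position: [0.5757, -0.1984, 0.0266]
tool_rot: [2.316, 2.122, 0.001]
ft_force: [0.1, -0.2, 1.1]
grip_width: 0.496
time: 21.8
position: [0.5778, -0.1992, 0.1589]
tool_rot: [2.311, 2.118, 0.006]
ft_force: [0.2, -0.2, -1.6]
grip_width: 0.336
time: 21.92
position: [0.5752, -0.1982, 0.1542]
tool_rot: [-2.316, -2.122, 0.0]
ft_force: [-0.3, -0.3, -0.9]
grip_width: 0.338
side n 702 z pct [0.1357 0.1364 0.1676 0.2406] xy [ 0.5681 -0.2089] tcp [ 0.5748 -0.1981  0.1534]
[10.1  -1.34  1.34]
```

```bash
python3 -m jog '[[[0,0.4,-0.1,0,0],[0,0.9,-0.1,0,0],[0,0.9,-0.1,0,0],[0,0.9,-0.1,0,0],[0,0.9,-0.1,0,0],[0,0.9,-0.1,0,0],[0,0.9,-0.1,0,0],[0,0.9,-0.14,0,0],[0,0.9,-0.15,0,0],[0,0.9,-0.15,0,0]]]'
python3 -m jog '[[[0,0.9,-0.15,0,0],[0,0.5,-0.1,0,0],[0,0,0,0,0],[0,0,0,0.4,0],[0,0,0,0.7,0],[0,0,0,0.7,0],[0,0,0,0.6,0],[0,0,0,0.4,0],[0,0,0,0,0],[0,0,0,0,0]]]'
python3 -c "
from h import *
heldbottom();print(shift(*(np.array([.5565,.209,.0265])-get_state()['position'])))"
```

```text
time: 23.22
position: [0.5581, 0.1466, 0.1532]
tool_rot: [-2.314, -2.123, 0.002]
ft_force: [-0.1, -0.5, -0.8]
grip_width: 0.341
time: 24.48
position: [0.5554, 0.2008, 0.0429]
tool_rot: [2.316, 2.121, 0.002]
ft_force: [0.4, 0.8, -0.0]
grip_width: 0.34
side n 279 z pct [0.0242 0.0258 0.0608 0.0834] xy [0.5484 0.1904] tcp [0.5556 0.201  0.0433]
[0.2  0.01 0.42]
```

```bash
python3 -m jog '[[[0,0.2,0.01,0,0],[0,0,0,0.12,0],[0,0,0,0.1,0],[0,0,0,0.08,0],[0,0,0,0.05,0],[0,0,0,0.03,0],[0,0,0,0.02,0],[0,0,0,0,0],[0,0,0,0,0]]]'
```

```text
time: 25.65
position: [0.5556, 0.2088, 0.0273]
tool_rot: [2.316, 2.122, -0.001]
ft_force: [-2.9, -1.4, 6.4]
grip_width: 0.342
```

```bash
python3 -m jog '[[[0.75,0,0,-0.01,0],[0.75,0,0,0,0],[0.75,0,0,0,0],[0.75,0,0,0,0],[0.75,0,0,0,0],[0.75,0,0,-0.4,0],[0.75,0,0,-0.8,0],[0.75,0,0,-0.9,0],[0.75,0,0,-0.8,0],[0.75,0,0,-0.2,0]]]'
python3 -m jog '[[[0.75,-0.5,0.1,0,0],[0.75,-0.9,0.1,0,0],[0.75,-0.9,0.1,0,0],[0.75,-0.9,0.1,0,0],[0.75,-0.9,0.1,0,0],[0.75,-0.9,0.1,0,0],[0.75,-0.9,0.1,0,0],[0.75,-0.9,0.1,0,0],[0.75,-0.9,0.1,0,0],[0.75,-0.9,0.1,0,0]]]'
python3 -m jog '[[[0.75,-0.9,0.1,0,0],[0.75,-0.9,0.1,0,0],[0.75,-0.6,0.1,0.4,0],[0.75,0,0,0.5,0],[0.75,0,0,0,0],[0.75,0,0,0,0]]]'
python3 -c "
from h import *
p,d,s=wrist('w5');print(shift(*(np.array([.5711,-.2576,.026])-s['position'])))"
```

```text
time: 26.9
position: [0.5574, 0.2097, 0.1543]
tool_rot: [2.314, 2.121, 0.009]
ft_force: [0.4, -0.1, 0.1]
grip_width: 0.745
time: 28.15
position: [0.5636, -0.1401, 0.1487]
tool_rot: [-2.316, -2.119, 0.004]
ft_force: [-0.1, 0.2, 0.4]
grip_width: 0.744
time: 28.9
position: [0.5692, -0.2322, 0.1143]
tool_rot: [-2.313, -2.124, -0.0]
ft_force: [0.4, 0.3, 0.7]
grip_width: 0.747
[-0.63  0.1   2.21]
```

View pics/w5.png

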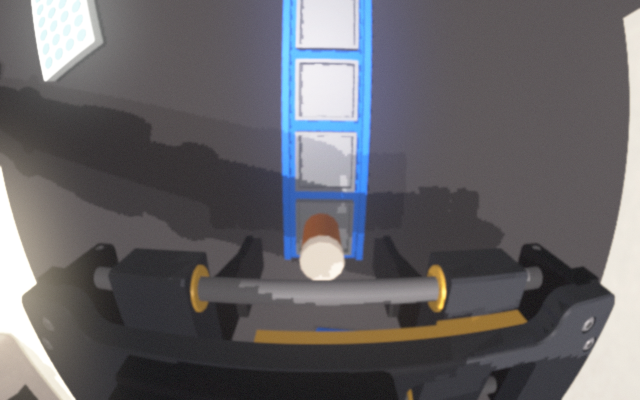

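b's lid is centred at (322,258), fully visible. The other cups are empty.

```bash
python3 -c "
from h import *
z=np.load('w5.npz');P=cast([(322,258)],.073,z['pos'],z['rot'])[0];print(P,shift(*(np.array([P[0],P[1],.026])-get_state()['position'])))"
```

```text
[ 0.57036758 -0.25717398  0.073     ] [-0.61  0.07  2.22]
```

```bash
python3 -m jog '[[[0.75,-0.62,0.07,0,0],[0.75,0,0,0.6,0],[0.75,0,0,0.7,0],[0.75,0,0,0.5,0],[0.75,0,0,0.3,0],[0.75,0,0,0.11,0],[0.75,0,0,0,0],[0,0,0,0,0],[0,0,0,0,0],[0,0,0,0,0]]]' 15
python3 -m jog '[[[0,0,0,0,0],[0,0,0,0,0],[0,0,0,0,0],[0,0,0,0,0],[0,0,0,-0.1,0],[0,0,0,-0.5,0],[0,0,0,-0.9,0],[0,0,0,-0.9,0],[0,0,0,-0.8,0],[0,0,0,0,0]]]'
python3 -m jog '[[[0,0,0,0,0]]]'
python3 -c "
from h import *
heldbottom();print(shift(*(np.array([.558,.271,.1])-get_state()['position'])))"
```

```text
time: 30.2
position: [0.57, -0.259, 0.0266]
tool_rot: [2.316, 2.122, 0.001]
ft_force: [0.4, -0.2, -0.4]
grip_width: 0.497
time: 31.45
position: [0.572, -0.2599, 0.1589]
tool_rot: [2.311, 2.118, 0.005]
ft_force: [0.5, -0.1, -1.5]
grip_width: 0.383
time: 31.58
position: [0.5693, -0.2587, 0.154]
tool_rot: [-2.316, -2.122, 0.0]
ft_force: [-1.3, 0.1, -0.9]
grip_width: 0.38
side n 738 z pct [0.135  0.1359 0.1598 0.1851] xy [ 0.5594 -0.2732] tcp [ 0.569  -0.2586  0.1531]
[13.16 -1.42  1.34]
```

```bash
python3 -m jog '[[[0,0.4,-0.1,0,0],[0,0.9,-0.1,0,0],[0,0.9,-0.1,0,0],[0,0.9,-0.1,0,0],[0,0.9,-0.1,0,0],[0,0.9,-0.1,0,0],[0,0.9,-0.1,0,0],[0,0.9,-0.1,0,0],[0,0.9,-0.1,0,0],[0,0.9,-0.1,0,0]]]'
python3 -m jog '[[[0,0.9,-0.1,0,0],[0,0.9,-0.1,0,0],[0,0.9,-0.1,0,0],[0,0.9,-0.1,0,0],[0,0.8,-0.1,0,0],[0,0.3,0,0,0],[0,0,0,0,0],[0,0,0,0,0]]]'
python3 -c "
from h import *
p,d,s=wrist('w6');print(s['position'],shift(*(np.array([.558,.271,.0265])-s['position'])));block('w6')"
```

```text
time: 32.88
position: [0.5581, 0.0856, 0.1532]
tool_rot: [-2.314, -2.123, 0.002]
ft_force: [-0.1, -0.3, -1.1]
grip_width: 0.381
time: 33.88
position: [0.5563, 0.2703, 0.1539]
tool_rot: [2.318, 2.119, -0.002]
ft_force: [1.3, -0.9, -1.7]
grip_width: 0.385
[0.55634299 0.27027458 0.15385374] [0.03 0.04 3.18]
outer (283, 305, 75, 27) [546.1 110.1] [41.7 90.7] 1.4837
outer (281, 152, 76, 93) [558.3 260.7] [95.  72.2] -0.0247
hole (292, 164, 57, 52) [559.3 270.7] [52.1 54.3] 1.5405
outer (0, 8, 54, 348) [-16.2 184.9] [844.6 261.8] -0.5613
outer (562, 0, 78, 400) [1251.5 -162.1] [ 404.3 1448.6] 0.5105
```

The left pocket is measured at (0.559, 0.271), which confirms the estimate. Lowering.

```bash
python3 -m jog '[[[0,0.03,0.06,0.4,0],[0,0,0,0.7,0],[0,0,0,0.7,0],[0,0,0,0.6,0],[0,0,0,0.4,0],[0,0,0,0.1,0],[0,0,0,0,0]]]'
python3 -m jog '[[[0,0,0,0.1,0],[0,0,0,0.06,0],[0,0,0,0.04,0],[0,0,0,0.03,0],[0,0,0,0.02,0],[0,0,0,0,0],[0,0,0,0,0]]]'
```

```text
time: 34.8
position: [0.5588, 0.2734, 0.0384]
tool_rot: [2.316, 2.122, 0.001]
ft_force: [0.4, -0.2, -0.7]
grip_width: 0.383
time: 35.67
position: [0.5586, 0.2733, 0.0282]
tool_rot: [2.316, 2.122, 0.0]
ft_force: [0.1, 0.5, -0.9]
grip_width: 0.382
```

```bash
python3 -m jog '[[[0,0,0,0.02,0],[0,0,0,0.015,0],[0,0,0,0,0]]]'
```

```text
time: 36.05
position: [0.5587, 0.2734, 0.0273]
tool_rot: [2.316, 2.122, 0.001]
ft_force: [-1.2, 0.3, 2.7]
grip_width: 0.385
```

```bash
python3 -m jog '[[[0,0,0,0.015,0],[0,0,0,0,0],[0,0,0,0,0]]]'
python3 -m jog '[[[0.75,0,0,0,0],[0.75,0,0,0,0],[0.75,0,0,0,0],[0.75,0,0,0,0],[0.75,0,0,-0.4,0],[0.75,0,0,-0.8,0],[0.75,0,0,-0.9,0],[0.75,0,0,-0.9,0],[0.75,0,0,-0.5,0],[0.75,0,0,0,0]]]'
python3 -m jog '[[[0.75,-0.8,0,-0.4,0],[0.75,-0.9,0.1,-0.3,0],[0.75,-0.9,0.1,0,0],[0.75,-0.9,0.1,0,0],[0.75,-0.9,0.1,0,0],[0.75,-0.9,0.1,0,0],[0.75,-0.9,0.1,0,0],[0.75,0,0,0,0],[0.75,0,0,0,0],[0.75,0,0,0,0]]]'
python3 -c "
from h import *
p,d=eyes.get_image('scene');q,d2=eyes.get_image('side')
f=lambda i:cv2.resize(np.ascontiguousarray(i[:,:,::-1]),None,fx=2.5,fy=2.5)
cv2.imwrite('pics/fin.png',np.hstack([f(p[120:280,290:440]),f(q[120:280,200:350])]))"
```

```text
time: 36.42
position: [0.5588, 0.2735, 0.0273]
tool_rot: [2.316, 2.122, 0.001]
ft_force: [-2.4, -2.1, 6.3]
grip_width: 0.385
time: 37.67
position: [0.5595, 0.2739, 0.1682]
tool_rot: [2.315, 2.122, 0.006]
ft_force: [0.3, 0.1, -0.9]
grip_width: 0.754
time: 38.92
position: [0.5604, 0.0258, 0.1935]
tool_rot: [-2.313, -2.124, 0.001]
ft_force: [-0.2, 0.7, 0.1]
grip_width: 0.753
```

View pics/fin.png

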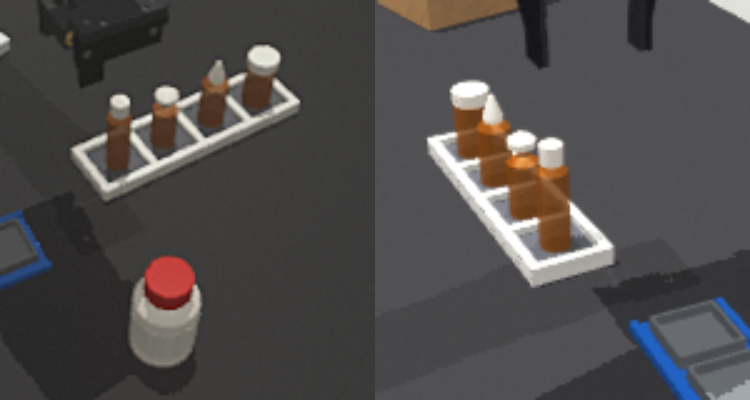

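All four vials stand upright in their pockets: b, c, d, a from left to right, so right to left in the side view. The bottle is untouched and the gripper is clear.

```bash
python3 -c "
from bench import job;print(job.close_job())"
```

```text
the job is handed in; nothing more can be done
None
```

All four amber vials are now in the cooling block in reverse order, and I handed the job in at about 39 s of the 117 s allowed. The tray read a, d, c, b from left to right, so a went to the rightmost pocket, d and c to the middle two, and b to the leftmost.

- **Setting down:** I lowered each vial in millimetre steps until the wrist showed floor contact of about 5–8 N, then opened the gripper.
- **Final check:** the last scene and side pictures show all four upright in the right pockets, the reagent bottle standing where it was by eye (I did not re-measure it), and the gripper clear and empty.
- **Vial a's grasp:** the lift of vial a began just before the fingers had fully closed. I measured its underside afterwards, and its height in the grip was within about 1 mm of nominal, so nothing needed mending.
- **Vial c's approach:** vial c first stopped about 8 mm short of its pocket centre. I corrected this while it was still above the block.

No check failed or was left open.

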